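# Check the finds case and take out the misplaced sherd

## Task

Open the hinged lid of the grey finds case to about upright and leave it open. Each of its three compartments has a coloured pad showing what belongs there: terracotta on the terracotta pad, dark flint on the dark pad, white china on the white pad; find the piece lying on a pad of the wrong colour, take it out and set it down gently in the black crate, not the blue one. Leave the correctly packed pieces where they lie and do not disturb the bottle or the brush.

Things in the scene. Friction and masses are not known exactly. Their poses are not given: they have to be found in the camera images.
- case: grey plastic finds case, fixed to the bench, 180 (x) x 250 (y) x 50 mm high without the lid, walls and floor 4 mm; origin at the centre of its underside. Its x axis points from the front rim to the hinged rim, its y axis runs along the hinge and along the row of three compartments (centres at y = -82, 0 and +82 mm; 3 mm thick dividers at y = -41 and +41 mm, tops 18 mm above the bench). It stands with its hinge away to the robot's left, roughly along the robot's x
- lid (a joint): angle of the case's grey lid (rad): 0 shut, 1.57 upright, stop at 1.9; it starts shut or slightly ajar. The lid is 180 x 250 x 6 mm, 0.2 kg; its stiff hinge (0.26 N m of friction) keeps it where it is left
- lid_hinge (a point): point on the hinge line at its middle, level with the lid's underside, 50 mm above the bench; the hinge line runs along the case's y axis
- lid_handle (a point): grip point of the lid's black round knob, 35 mm proud of the lid's top, 30 mm in from the lid's front edge and midway along it; with the lid shut it lies 150 mm in front of the hinge line (case -x) and 41 mm above it, and it swings up and over about the hinge. The knob's head is 28 mm across and 16 mm thick, its top 43 mm above the lid's top; pinched along the case's y axis it pivots between the fingers
- lid_edge (a point): middle of the lid's front edge, on its underside, 180 mm from the hinge line
- pad_terracotta: orange-red pad for terracotta, fixed in the floor of one compartment, 160 (x, front to hinge) x 70 (y) x 3 mm, top at 7 mm above the bench; origin at the centre of its underside, axes as the case's. Its place in the row varies
- pad_dark: near-black pad for dark flint, fixed in the floor of one compartment, 160 (x, front to hinge) x 70 (y) x 3 mm, top at 7 mm above the bench; origin at the centre of its underside, axes as the case's. Its place in the row varies
- pad_white: white pad for white china, fixed in the floor of one compartment, 160 (x, front to hinge) x 70 (y) x 3 mm, top at 7 mm above the bench; origin at the centre of its underside, axes as the case's. Its place in the row varies
- sherd_a: curved terracotta pot sherd (red-brown, a steep-sided arch with two paler bands across its crown), 42 long (x) x about 49 wide (y) x 26 tall mm, 60 g, lying convex side up; origin at the centre of its underside, z up. Its flat end faces are 42 mm apart along its x: pinch it across these. sherd_a and sherd_b look alike; either may be the wrongly packed one
- sherd_b: curved terracotta pot sherd (red-brown, a steep-sided arch with two paler bands across its crown), 42 long (x) x about 49 wide (y) x 26 tall mm, 60 g, lying convex side up; origin at the centre of its underside, z up. Its flat end faces are 42 mm apart along its x: pinch it across these. sherd_a and sherd_b look alike; either may be the wrongly packed one
- flint: dark grey faceted flint nodule, about 40 mm across, 27 mm tall, 60 g; origin at the centre of its underside
- crate_black: black small open slatted crate, fixed, 120 (x) x 160 (y) x 50 mm outside, walls and floor 4 mm, with a 8 mm square post in each inner corner; origin at the centre of its underside, z up; the destination
- crate_blue: blue small open slatted crate, fixed, 120 (x) x 160 (y) x 50 mm outside, walls and floor 4 mm, with a 8 mm square post in each inner corner; origin at the centre of its underside, z up; a bystander
- bottle: yellow plastic bottle with white cap, loose, 56 mm across, 130 mm tall, 0.25 kg; origin at the centre of its underside; a bystander
- brush: loose wooden scrubbing brush, 90 x 40 x 31 mm, bristles down; origin at the centre of its underside; a bystander
Things that resemble listed ones, but are neither listed nor needed, are in the scene too. Of the things that look like the crate_black, take the one that is nearest to the robot's base at the start.

How it is judged:
On the way, in this order (a step that is already met when the one before it is completed fails the run):
1. the lid is open, past about 70 degrees (value of joint lid above 1.2 rad), for 0.2 s.
2. the wrongly packed piece lies in the black crate, the rightly packed one of its kind still on its own pad ((((x of sherd_a in the frame of crate_black between -0.06 and 0.06 m and y of sherd_a in the frame of crate_black between -0.08 and 0.08 m and z of sherd_a in the frame of crate_black between -0.01 and 0.03 m) and (horizontal distance between sherd_b and pad_terracotta below 0.045 m and distance of sherd_b from where it was at the start of the episode below 0.02 m)) or ((x of sherd_b in the frame of crate_black between -0.06 and 0.06 m and y of sherd_b in the frame of crate_black between -0.08 and 0.08 m and z of sherd_b in the frame of crate_black between -0.01 and 0.03 m) and (horizontal distance between sherd_a and pad_terracotta below 0.045 m and distance of sherd_a from where it was at the start of the episode below 0.02 m)))), for 0.2 s.
At the end, for the whole second after the job is handed in: Lid open past 1.2 rad; the sherd that lay on the white pad at rest inside the black crate, underside less than 30 mm above the crate's; the other sherd on the terracotta pad and the flint on the dark pad, within 45 mm of the pad's centre, moved under 20 mm, at rest (value of joint lid above 1.2 rad and (((x of sherd_a in the frame of crate_black between -0.06 and 0.06 m and y of sherd_a in the frame of crate_black between -0.08 and 0.08 m and z of sherd_a in the frame of crate_black between -0.01 and 0.03 m) and (horizontal distance between sherd_b and pad_terracotta below 0.045 m and distance of sherd_b from where it was at the start of the episode below 0.02 m)) or ((x of sherd_b in the frame of crate_black between -0.06 and 0.06 m and y of sherd_b in the frame of crate_black between -0.08 and 0.08 m and z of sherd_b in the frame of crate_black between -0.01 and 0.03 m) and (horizontal distance between sherd_a and pad_terracotta below 0.045 m and distance of sherd_a from where it was at the start of the episode below 0.02 m))) and horizontal distance between flint and pad_dark below 0.045 m and distance of flint from where it was at the start of the episode below 0.02 m and linear speed of each of sherd_a, sherd_b, flint below 0.03 m/s); the robot touches nothing.
It fails at once if a sherd falls into the black crate instead of being set down (faster than 0.8 m/s inside it, a drop of over 30 mm) ((x of sherd_a in the frame of crate_black between -0.06 and 0.06 m and y of sherd_a in the frame of crate_black between -0.08 and 0.08 m and z of sherd_a in the frame of crate_black below 0.05 m and linear speed of sherd_a above 0.8 m/s) or (x of sherd_b in the frame of crate_black between -0.06 and 0.06 m and y of sherd_b in the frame of crate_black between -0.08 and 0.08 m and z of sherd_b in the frame of crate_black below 0.05 m and linear speed of sherd_b above 0.8 m/s)).
It fails at once if the bottle or the brush is shoved more than 40 mm (distance of any of bottle, brush from where it was at the start of the episode above 0.04 m).
It also fails if it takes over 56 s, if anything falls off the work surface, if the arm or the gripper's body presses on something with over 40 N, if the wrist force passes 120 N, or if a joint passes its speed limit or range.

## Robot

A 7-joint arm with a two-finger parallel gripper is mounted at the origin on the work surface. World frame = base frame: x ahead of the robot, y to its left, z up, the work surface at z = 0. Lengths are in m, angles in rad, forces in N, time in s.
With the tool pointing down it reaches from about 0.425 to 1.025 m from the base axis. Payload 3.6 kg.
Tool frame: the origin (TCP) lies between the finger pads; the fingertips stand 14 mm ahead of it and the grasp point (between the pads) lies 5 mm behind it; y points along the fingers, z is the direction in which the jaws open and shut, and the axes are right-handed (so a half turn about y gives the same grasp; the last joint's range is limited). The gripper opens to 85 mm and grips with 20 to 120 N. Pads are 22 mm wide; open, the fingers measure 114 mm over their backs; the gripper's body (76 mm by 85 mm) begins 54 mm behind the grasp point. The pads swing forward as they close: fully open they stand 13 mm farther back than shut.
Start: joints at [-1.306, 0.591, 0.048, 1.609, -0.033, 0.943, -0.034], TCP at [0.255, 0.679, 0.245] pointing down, gripper open.
Joint ranges: [-2.69, 2.69], [-0.47, 2.24], [-1.27, 1.36], [0.19, 2.51], [-1.53, 4.68], [0.08, 2.07], [-3.09, 3.09]. Speed limits (rad/s): [2.57, 2.57, 3.14, 3.14, 3.14, 3.14, 3.14].

## Interface

Orientations are given as a unit quaternion [x, y, z, w].
In Python, from cell import arm, get_image gives the robot as it stands.
- The arm moves only by the shell command python3 -m pendant 'ROWS'. ROWS is JSON, a list of rows, each a list of 3 entries, a list of its own where there are three numbers: the closure, from 0 (fully open) to 1 (shut), then the shift along the tool's x, y, z in m, then the turn about the tool's y in rad. In form: [[gripper, [dx, dy, dz], yaw], ...]. A call has 1 to 8 rows; each row is the pose to reach, as a shift and turn from the pose commanded when the call began, along the tool's axes at that moment; what a row does not reach only later rows make up. A row lasts 1/8 s, in which the tool goes at most 62.5 mm and 10.7 degrees, less where a joint would pass 70% of its speed; a pose out of reach is approached as far as the arm can. A call with a gripper value outside its range is refused whole. The fingers move at their own pace and stop on an object; the grip force is fixed at half the most. Time passes only in rows, so rows that repeat a pose let the fingers close. It gives the time, the measured TCP pose, the force and the opening at its end, in the units of the state.
- arm.observe(): the state, without advancing time (a new reading comes with each control period).
- get_image(name): name is "side" or "top"; returns a dict with "pixels" (420x560x3 uint8, red, green, blue), "z_map" (420x560 float32, m along the optical axis (not along the pixel's ray), 0 where there is no reading), "mtx" (3x3 intrinsics, pixels), "world_to_cam" (4x4, takes a point from world to camera coordinates). Camera axes: x right, y down, z forward; pixel columns grow to the right and rows downward; lengths in m; the calibration is good to about 2 mm. A picture is of the moment at which its call begins.
- arm.hand_in(): hands the job in, once; it reports no verdict.
The state is a dict: "time_s": time; "q": joint angles; "joint_vel": joint speeds; "tau": joint torques, N m; "ee_pos": TCP position; "tool_rot": TCP orientation; "force": force on the tool from outside, world axes, zero at the start; "ft_torque": the same for the moment, N m; "opening": opening from 0.0 (shut) to 1.0 (fully open).
Only numpy, scipy, OpenCV 4.12 (cv2) and the standard library are available. Lean on these libraries where they do the work, as an engineer would, in place of code of your own. Each camera call takes 0.05 s, during which the arm holds its last target.

## Working session

There is one attempt and no reset: what is moved stays moved. The work goes in short steps, Python scripts to look and compute and a shell command to move; the robot and the scene stay as the last step left them, time stands still between calls to the robot, and variables do not carry over. Pictures are saved under pics/ and viewed, and the job is handed in when it is done.

```bash
ls; mkdir -p pics
cat > h.py <<'E'
import numpy as np,cv2
from cell import arm,get_image
def save(im,n): cv2.imwrite('pics/'+n,cv2.cvtColor(im,cv2.COLOR_RGB2BGR))
def pts(g):
    z=g['z_map'].astype(float);h,w=z.shape;u,v=np.meshgrid(np.arange(w),np.arange(h))
    K=g['mtx'];c=np.stack([(u-K[0,2])/K[0,0]*z,(v-K[1,2])/K[1,1]*z,z,np.ones_like(z)],-1)
    return (c@np.linalg.inv(g['world_to_cam']).T)[...,:3]
E
python3 - <<'E'
from h import *
s=arm.observe();print(s)
for n in('top','side'):
    g=get_image(n);save(g['pixels'],n+'0.png');np.savez(n+'0.npz',**g)
    print(n,g['world_to_cam'].round(3).tolist(),g['mtx'].tolist())
E
```

```text
pics
{'time_s': 0.0, 'q': array([-1.3055305 ,  0.59206772,  0.04828827,  1.60980505, -0.03330916,
        0.94268145, -0.03367717]), 'joint_vel': array([ 0.0004901 , -0.00103671,  0.00112978, -0.00051751, -0.0010679 ,
       -0.00115805, -0.00056541]), 'tau': array([-6.04614288e-04, -5.48695457e+01,  1.54654987e+00, -1.98124748e+01,
        9.51181602e-03,  9.06452624e-03,  9.20976447e-06]), 'ee_pos': array([0.25427048, 0.67811958, 0.24418412]), 'tool_rot': array([ 0.69652311, -0.1262249 ,  0.12602718, -0.69501078]), 'force': array([-0.02810747, -0.41633402, -0.66442841]), 'ft_torque': array([0.02350865, 0.02178832, 0.07092747]), 'opening': 0.9974733939914792}
top [[-0.026, -1.0, -0.007, -0.001], [-0.997, 0.027, -0.071, 0.64], [0.071, 0.006, -0.997, 1.328], [0.0, 0.0, 0.0, 1.0]] [[442.5100776136581, 0.0, 286.3341474165179], [0.0, 442.5100776136581, 207.72939783448913], [0.0, 0.0, 1.0]]
side [[0.94, -0.342, -0.014, -0.612], [-0.195, -0.502, -0.843, 0.171], [0.281, 0.795, -0.538, 0.894], [0.0, 0.0, 0.0, 1.0]] [[419.3204108090321, 0.0, 283.16296975942987], [0.0, 419.3204108090321, 212.3686437536536], [0.0, 0.0, 1.0]]
```

View pics/top0.png

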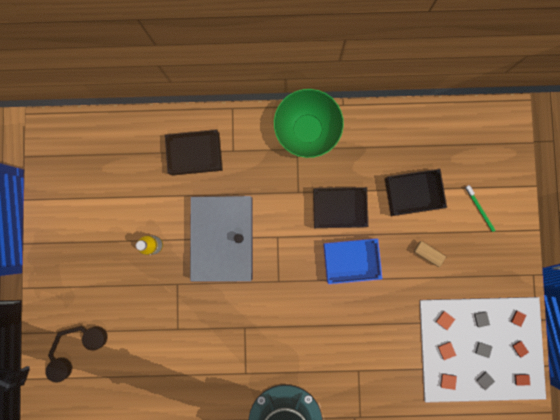

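View pics/side0.png

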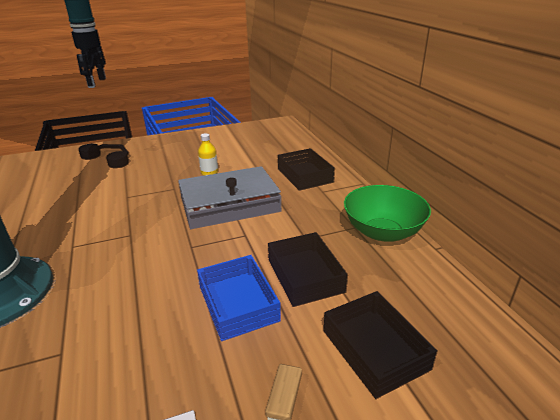

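The top view shows the case (190–252, 196–281) with its knob at (238,238) on the right, so the hinge is on the left. The black crates are at (340,207), (415,192) and (193,152). The blue crate is at (352,260), the bottle at (149,244) and the brush at (429,253). Next I'll measure them.

Run:
```python
from h import *
T=dict(np.load('top0.npz'));S=dict(np.load('side0.npz'))
P=pts(T);px=T['pixels'];Q=pts(S)
hsv=cv2.cvtColor(px,cv2.COLOR_RGB2HSV)
def rep(n,m,P=P):
    m=m&(P[...,2]>-.05)
    q=P[m];r=cv2.minAreaRect((q[:,:2]*1000).astype(np.float32));b=cv2.boxPoints(r)
    print(n,len(q),'c',np.round(r[0],1),'size',np.round(r[1],1),'ang',round(r[2],2),'z',np.percentile(q[:,2],[5,50,95]).round(4),'base d',round(float(np.hypot(*r[0])),0));return r
def box(u0,v0,u1,v1):
    m=np.zeros(px.shape[:2],bool);m[v0:v1,u0:u1]=1;return m
Z=P[...,2]
for n,b in dict(cA=(300,178,376,236),cB=(380,160,455,222),cC=(155,120,230,182),blue=(316,230,390,290),case=(180,185,262,290)).items():
    rep(n+' rim',box(*b)&(Z>.042)&(Z<.075 if n=='case' else Z<.056))
rep('knob',box(180,185,262,290)&(Z>.085))
rep('knob side',(lambda m:m)((Q[...,2]>.08)&(Q[...,2]<.12)&(Q[...,0]>.3)&(Q[...,0]<.65)&(abs(Q[...,1]-.11)<.07)),Q)
rep('bottle',box(125,225,175,262)&(Z>.03));rep('brush',box(405,235,452,272)&(Z>.015))
# lid plane
m=box(195,202,248,276)&(Z<.08);q=P[m];A=np.c_[q[:,:2],np.ones(len(q))];print('lid plane',np.linalg.lstsq(A,q[:,2],rcond=None)[0])
c=S['pixels'][140:240,160:300];save(cv2.resize(c,None,fx=5,fy=5,interpolation=2),'case_side.png')
c=px[165:300,300:460];save(cv2.resize(c,None,fx=4,fy=4),'crates.png')
```

```text
cA rim 310 c [ 636.4 -181. ] size [160.4 120.3] ang 89.89 z [0.0449 0.0497 0.054 ] base d 662.0
cB rim 342 c [ 676.7 -411.8] size [120.4 162.9] ang 6.98 z [0.0435 0.0495 0.0536] base d 792.0
cC rim 361 c [818.5 261.8] size [122.2 161.1] ang 4.04 z [0.0436 0.0505 0.0549] base d 859.0
blue rim 322 c [ 475.  -211.8] size [120.5 160.5] ang 3.79 z [0.044  0.0503 0.0544] base d 520.0
case rim 5137 c [553.4 177.8] size [183.5 248.9] ang 88.64 z [0.055  0.0619 0.0678] base d 581.0
knob 115 c [551.1  53.6] size [159.   25.7] ang 88.7 z [0.1028 0.1091 1.3703] base d 554.0
knob side 99 c [550.9 115. ] size [24.5 26.5] ang 65.71 z [0.084  0.1026 0.1072] base d 563.0
bottle 394 c [528.4 194.9] size [439.  56.] ang 86.76 z [0.0419 0.0916 0.1338] base d 563.0
brush 418 c [ 528.2 -261.7] size [468.3  65.8] ang 78.19 z [0.0246 0.0306 0.0356] base d 589.0
lid plane [-0.00192825 -0.04796146  0.07171789]
```

View pics/case_side.png

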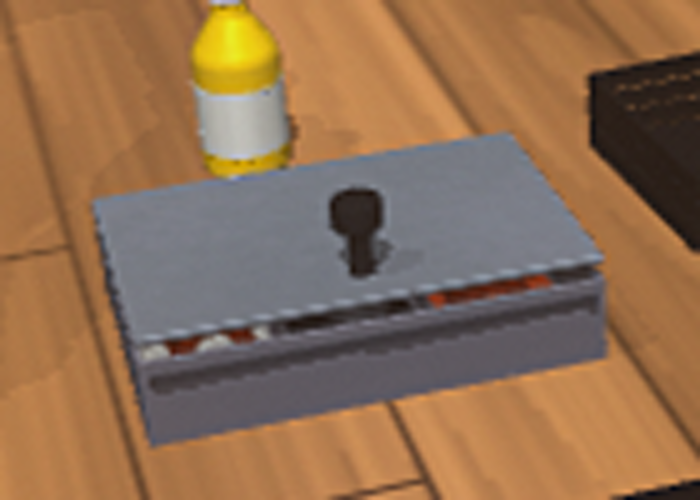

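View pics/crates.png

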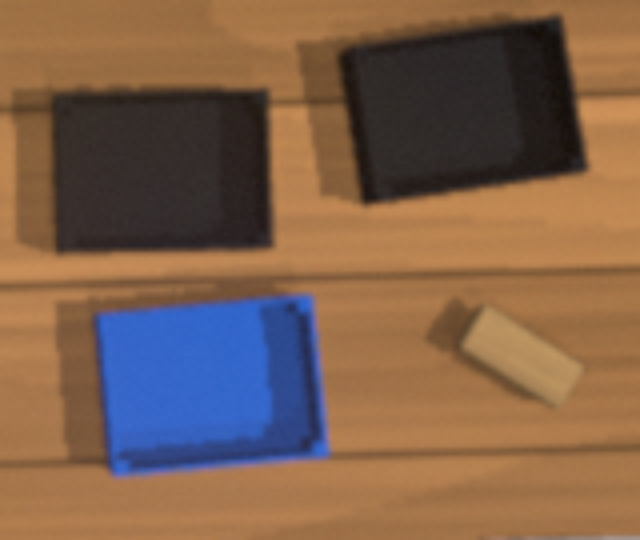

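The three black crate candidates, in top-image pixels, are (340,207) at 0.66 m from the base, (415,192) at 0.79 m and (193,152) at 0.86 m. The nearest one, at (340,207), fits, and the enlarged crop shows it directly above the blue crate. The lid is ajar by about 0.05 rad. The side crop shows a red piece on white in the compartment nearest the robot.

```bash
cat >> h.py <<'E'
from scipy.spatial.transform import Rotation as R
def to(target,jaw=None,s=None):
    """shift in tool axes and yaw about tool y so that TCP->target, tool z -> +-jaw (horizontal world dir)"""
    s=s or arm.observe();M=R.from_quat(s['tool_rot']).as_matrix();d=M.T@(np.array(target)-s['ee_pos'])
    y=None
    if jaw is not None:
        j=M.T@np.array([*jaw,0.]);a=np.arctan2(j[0],j[2]);y=(a+np.pi/2)%np.pi-np.pi/2
    print('tool axes cols',M.round(3).tolist());print('shift',d.round(4),'yaw',y,'q7',s['q'][6])
E
python3 - <<'E'
from h import *
to((.552,.120,.200),(.9997,-.0237))
T=dict(np.load('top0.npz'));P=pts(T);h=cv2.cvtColor(T['pixels'],cv2.COLOR_RGB2HSV)
m=(h[...,0]>20)&(h[...,0]<35)&(h[...,1]>180)&(P[...,2]>.05);m[:,200:]=0
print('bottle',P[m].mean(0),P[m].min(0),P[m].max(0))
E
```

```text
tool axes cols [[0.936, -0.001, 0.351], [-0.351, -0.002, 0.936], [0.0, -1.0, -0.002]]
shift [ 0.4747  0.0451 -0.4181] yaw 1.2357969034268783 q7 -0.03369414882103952
bottle [0.53914529 0.3788455  0.09855595] [ 0.51158634 -0.02579205  0.07112461] [0.56427691 0.40863776 1.37030378]
```

```bash
python3 -m pendant '[[0,[0.06,0,-0.05],0.15],[0,[0.11,0,-0.1],0.3],[0,[0.16,0,-0.14],0.46],[0,[0.21,0,-0.18],0.62],[0,[0.26,0,-0.22],0.78],[0,[0.31,0,-0.27],0.93],[0,[0.36,0,-0.31],1.08],[0,[0.40,0,-0.35],1.236]]'
python3 - <<'E'
from h import *
to((.552,.120,.160),(.9997,-.0237))
E
```

```text
time_s: 1.1
ee_pos: [0.4928, 0.2375, 0.2453]
tool_rot: [0.493, -0.507, 0.507, -0.493]
force: [0.5, 0.8, 0.7]
opening: 1.006
tool axes cols [[-0.029, 0.0, 1.0], [-1.0, 0.0, -0.029], [-0.0, -1.0, 0.0]]
shift [0.1157 0.0853 0.0626] yaw -0.004996362354207307 q7 -0.3214069575876484
```

```bash
python3 -m pendant '[[0,[0.03,0,0.015],0],[0,[0.06,0.02,0.03],0],[0,[0.085,0.05,0.045],0],[0,[0.085,0.08,0.045],0],[0,[0.085,0.08,0.045],0],[0,[0.085,0.08,0.045],0],[0,[0.085,0.08,0.045],0]]'
python3 - <<'E'
from h import *
to((.552,.120,.093),(.9997,-.0237))
g=get_image('side');save(cv2.resize(g['pixels'][60:260,120:340],None,fx=3,fy=3),'s1.png')
E
```

```text
time_s: 1.98
ee_pos: [0.5357, 0.154, 0.1666]
tool_rot: [0.493, -0.505, 0.506, -0.495]
force: [-0.2, -0.5, 0.5]
opening: 1.001
tool axes cols [[-0.023, 0.002, 1.0], [-1.0, 0.001, -0.023], [-0.001, -1.0, 0.002]]
shift [0.0337 0.0736 0.0169] yaw 0.0008163544609520734 q7 -0.0713545555084024
```

View pics/s1.png

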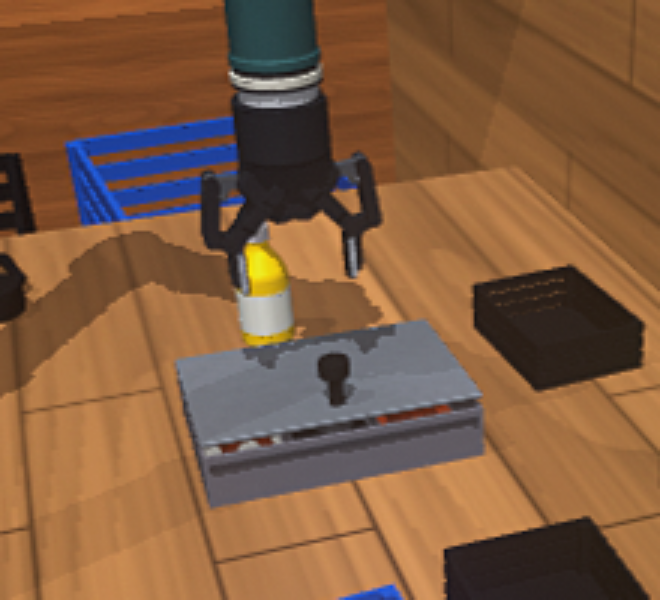

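The open gripper is above the case, and the knob, at crop pixel (333,365), is still ahead of it. I'll move over, go down and grip it.

```bash
python3 -m pendant '[[0,[0.034,0,0.017],0],[0,[0.034,0.03,0.017],0],[0,[0.034,0.055,0.017],0],[0,[0.034,0.073,0.017],0],[0,[0.034,0.073,0.017],0]]'; python3 -m pendant '[[0.8,[0,0,0],0],[0.8,[0,0,0],0],[0.8,[0,0,0],0],[0.8,[0,0,0],0],[0.8,[0,0,0],0],[0.8,[0,0,0],0]]'
python3 - <<'E'
from h import *
print(arm.observe())
g=get_image('side');save(cv2.resize(g['pixels'][60:260,120:340],None,fx=3,fy=3),'s2.png')
E
```

```text
time_s: 2.65
ee_pos: [0.5506, 0.1189, 0.0916]
tool_rot: [-0.495, 0.506, -0.505, 0.494]
force: [-0.5, 0.4, -0.1]
opening: 0.998
time_s: 3.4
ee_pos: [0.5524, 0.1186, 0.0927]
tool_rot: [0.493, -0.505, 0.507, -0.495]
force: [2.9, -0.4, 1.2]
opening: 0.302
{'time_s': 3.4, 'q': array([-0.4950644 ,  0.63356383,  0.28422228,  2.08371634, -0.37421787,
        0.46963944,  0.0483537 ]), 'joint_vel': array([ 2.10476756e-03,  3.50996818e-03, -6.56294913e-04,  9.29719228e-05,
       -1.12161373e-03, -4.74945317e-04, -1.71486332e-03]), 'tau': array([-6.06598891e-01, -4.55014157e+01,  3.68827187e+00, -8.54402393e+00,
       -2.54199863e-02,  7.65068606e-01,  1.82041556e-03]), 'ee_pos': array([0.55242551, 0.11864487, 0.09268953]), 'tool_rot': array([ 0.49326446, -0.50543864,  0.50661851, -0.49452971]), 'force': array([ 2.94038884, -0.43381062,  1.19736568]), 'ft_torque': array([-0.0890726 , -0.56246752, -0.03927971]), 'opening': 0.302146576704478}
```

View pics/s2.png

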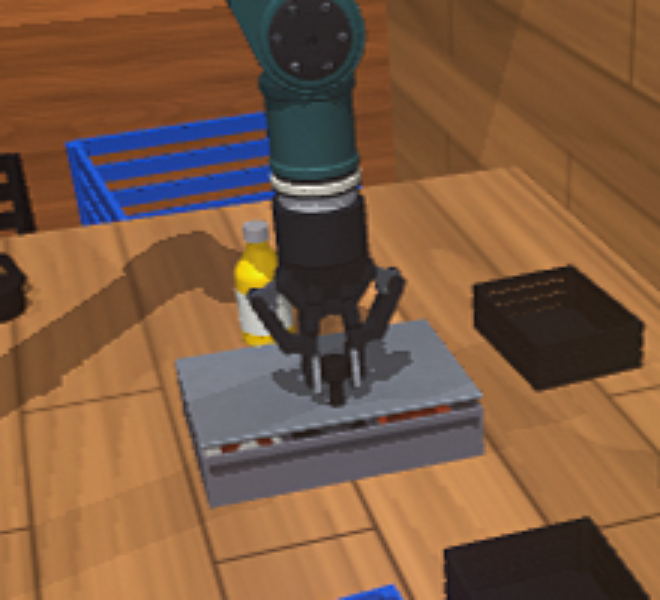

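```bash
python3 -m pendant '[[0.8,[-0.005,-0.012,0],0],[0.8,[-0.011,-0.026,0],0],[0.8,[-0.019,-0.040,0],0],[0.8,[-0.029,-0.052,0],0],[0.8,[-0.039,-0.063,0],0],[0.8,[-0.051,-0.074,0],0],[0.8,[-0.064,-0.083,0],0],[0.8,[-0.077,-0.090,0],0]]'
python3 - <<'E'
from h import *
g=get_image('side');save(cv2.resize(g['pixels'][60:260,120:340],None,fx=3,fy=3),'s3.png')
print(arm.observe()['ee_pos'],arm.observe()['force'])
E
```

```text
time_s: 4.45
ee_pos: [0.5538, 0.1937, 0.1827]
tool_rot: [0.494, -0.505, 0.507, -0.493]
force: [4.3, -3.7, -2.7]
opening: 0.302
[0.55384453 0.19569318 0.18360899] [ 2.75979663 -1.81659077  3.94601407]
```

View pics/s3.png

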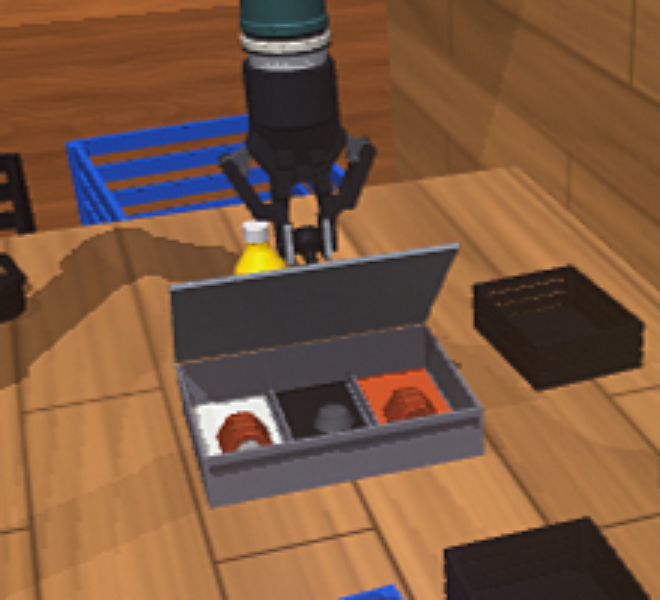

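The lid is rising in the grip. The white compartment (crop 235,430) holds a terracotta sherd, flint sits on the dark pad and the other sherd is on the orange pad. I'll carry on to upright.

```bash
python3 -m pendant '[[0.8,[-0.014,-0.006,0],0],[0.8,[-0.029,-0.011,0],0],[0.8,[-0.044,-0.015,0],0],[0.8,[-0.059,-0.017,0],0],[0.8,[-0.075,-0.017,0],0],[0.8,[-0.091,-0.016,0],0],[0.8,[-0.107,-0.013,0],0],[0.8,[-0.107,-0.013,0],0]]'
python3 - <<'E'
from h import *
for n in('top','side'):
    g=get_image(n);save(g['pixels'],n+'4.png');np.savez(n+'4.npz',**g)
E
```

```text
time_s: 5.5
ee_pos: [0.5559, 0.3043, 0.1963]
tool_rot: [-0.494, 0.506, -0.505, 0.495]
force: [1.3, 0.3, 5.6]
opening: 0.301
```

View pics/top4.png

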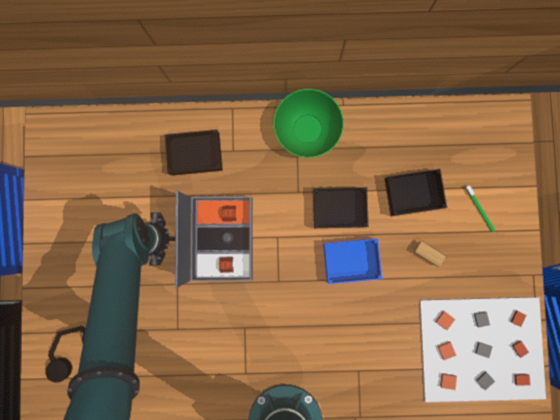

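View pics/side4.png

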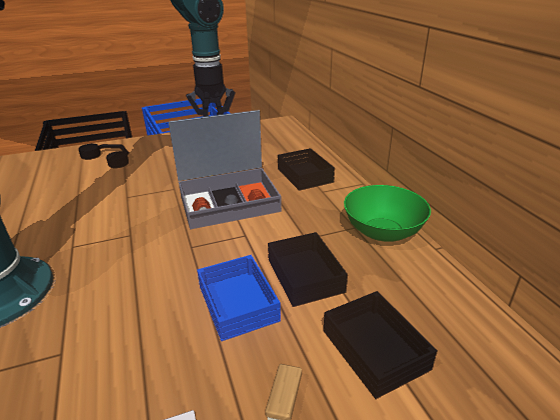

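The lid is upright, with its edge at u≈183 in the top view. The white compartment at (222,264) holds a sherd, the dark one at (227,238) holds the flint, and the orange one at (228,212) holds the other sherd. I'll measure the sherd on the white pad.

Run:
```python
from h import *
T=dict(np.load('top4.npz'));S=dict(np.load('side4.npz'))
P=pts(T)
c=T['pixels'][190:285,185:260];save(cv2.resize(c,None,fx=6,fy=6,interpolation=2),'in4.png')
for n,g in(('top',T),('side',S)):
    p=pts(g);h=cv2.cvtColor(g['pixels'],cv2.COLOR_RGB2HSV);Z=p[...,2]
    for nm,x0,x1 in(('white comp',.435,.512),('terra comp',.595,.672)):
        m=(p[...,0]>x0)&(p[...,0]<x1)&(p[...,1]>.095)&(p[...,1]<.255)&(Z>.0125)&(Z<.045)&(h[...,1]>70)&((h[...,0]<15)|(h[...,0]>170))
        q=p[m];r=cv2.minAreaRect((q[:,:2]*1000).astype(np.float32));print(n,nm,m.sum(),np.round(r[0],1),np.round(r[1],1),round(r[2],1),'bbox',q.min(0).round(4),q.max(0).round(4))
        # top ridge
        t=q[q[:,2]>q[:,2].max()-.006];print('  crown',t.mean(0).round(4),np.linalg.eigh(np.cov(t[:,:2].T)))
# white pad extents
h=cv2.cvtColor(T['pixels'],cv2.COLOR_RGB2HSV);m=(h[...,1]<25)&(h[...,2]>170)&(P[...,0]>.42)&(P[...,0]<.52)&(P[...,1]>.07)&(P[...,1]<.27)&(P[...,2]<.02)
print('white pad',P[m].min(0),P[m].max(0))
```

```text
top white comp 190 [473.7 168.8] [40.1 42.8] 89.2 bbox [0.4521 0.1488 0.0138] [0.4951 0.1889 0.0414]
  crown [0.4721 0.1689 0.0374] EighResult(eigenvalues=array([3.14506848e-05, 1.38135733e-04]), eigenvectors=array([[-0.99315424,  0.11681038],
       [ 0.11681038,  0.99315424]]))
top terra comp 264 [635.8 176.9] [154.4  64.9] 89.7 bbox [0.6029 0.0996 0.0126] [0.6679 0.2541 0.0416]
  crown [0.6299 0.1604 0.0374] EighResult(eigenvalues=array([3.83212384e-05, 1.23756603e-04]), eigenvectors=array([[-0.99226542,  0.12413433],
       [ 0.12413433,  0.99226542]]))
side white comp 163 [471.5 165.4] [45.  45.7] 87.5 bbox [0.4492 0.142  0.0141] [0.4944 0.1877 0.0352]
  crown [0.4733 0.1628 0.0323] EighResult(eigenvalues=array([4.08593911e-05, 1.66337121e-04]), eigenvectors=array([[-0.99919415, -0.04013783],
       [-0.04013783,  0.99919415]]))
side terra comp 144 [625.4 180.5] [ 48.7 102.5] 10.3 bbox [0.5961 0.1305 0.0133] [0.651  0.2272 0.0367]
  crown [0.6291 0.1532 0.0327] EighResult(eigenvalues=array([3.48987980e-05, 1.56202749e-04]), eigenvectors=array([[-0.99822721,  0.05951842],
       [ 0.05951842,  0.99822721]]))
white pad [4.35894223e-01 1.02763478e-01 2.42017013e-04] [0.50595192 0.26161581 0.01695013]
```

View pics/in4.png

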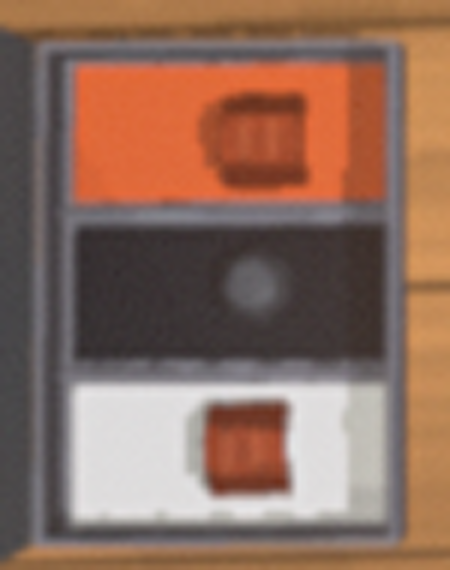

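The crop shows the wrong sherd at crop (248,447), with its end faces at left and right, along world y. Its centre is about (0.473, 0.167). I'll let go of the knob, rise, and check that the lid stays up.

```bash
python3 -m pendant '[[0,[0,0,0],0],[0,[0,0,0],0],[0,[0,0,0],0],[0,[0,0,0],0],[0,[0,-0.04,0],0],[0,[0,-0.08,0],0],[0,[0,-0.11,0],0],[0,[0,-0.11,0],0]]'
python3 - <<'E'
from h import *
to((.473,.167,.30),(.02,.9997)); print(arm.observe()['q'])
E
```

```text
time_s: 6.6
ee_pos: [0.5572, 0.3031, 0.308]
tool_rot: [0.492, -0.506, 0.506, -0.496]
force: [0.6, -0.6, -0.5]
opening: 0.996
tool axes cols [[-0.024, 0.005, 1.0], [-1.0, 0.003, -0.024], [-0.003, -1.0, 0.005]]
shift [ 0.1381  0.0072 -0.0809] yaw 1.5665650350885336 q7 -0.3650478057923734
[-0.89559437  0.4405958   0.46133397  1.77909724 -0.23295481  0.97019045
 -0.36504781]
```

```bash
python3 -m pendant '[[0.15,[0.02,0,-0.01],0.18],[0.15,[0.04,0,-0.02],0.36],[0.15,[0.06,0,-0.03],0.54],[0.15,[0.08,0,-0.045],0.72],[0.15,[0.10,0,-0.06],0.9],[0.15,[0.12,0,-0.07],1.08],[0.15,[0.138,0,-0.081],1.26],[0.15,[0.138,0,-0.081],1.44]]'; python3 -m pendant '[[0.15,[0,0,0],0.13],[0.15,[0,0,0],0.13]]'
python3 - <<'E'
from h import *
to((.473,.167,.08),(.02,.9997))
for n in('top','side'):
    g=get_image(n);save(g['pixels'],n+'5.png')
    if n=='side':save(cv2.resize(g['pixels'][60:260,120:340],None,fx=3,fy=3),'s5.png')
E
```

```text
time_s: 7.6
ee_pos: [0.4692, 0.1646, 0.304]
tool_rot: [0.036, -0.706, 0.707, -0.033]
force: [0.8, 0.4, 0.6]
opening: 0.852
time_s: 7.85
ee_pos: [0.4704, 0.1666, 0.3042]
tool_rot: [-0.007, -0.706, 0.708, 0.008]
force: [0.0, -0.2, 1.3]
opening: 0.852
tool axes cols [[-1.0, -0.002, -0.022], [0.022, -0.002, -1.0], [0.002, -1.0, 0.002]]
shift [-0.003   0.2242 -0.0009] yaw -0.0017506827692637117 q7 -1.6150152081799336
```

View pics/s5.png

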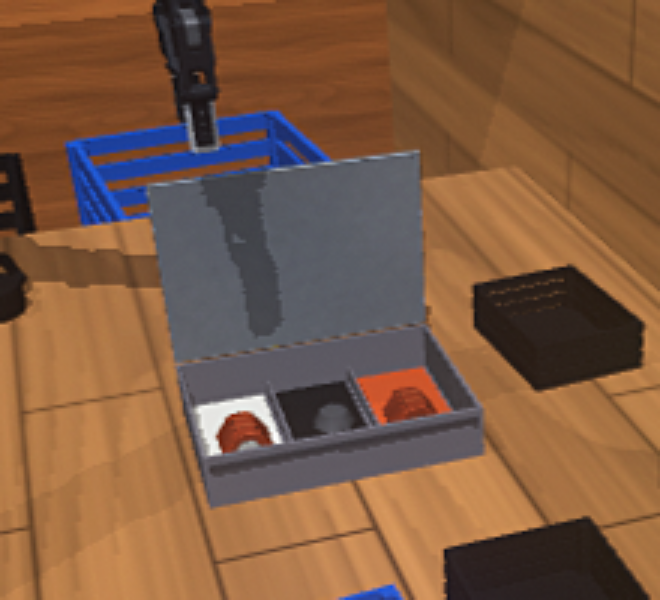

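The lid stays upright at about 90°. The gripper is above the sherd on the white pad, with its jaws along y. I'll descend partway and check.

```bash
python3 -m pendant '[[0.15,[-0.003,0.05,0],0],[0.15,[-0.003,0.10,0],0],[0.15,[-0.003,0.15,0],0],[0.15,[-0.003,0.19,0],0],[0.15,[-0.003,0.225,0],0],[0.15,[-0.003,0.24,0],0],[0.15,[-0.003,0.24,0],0]]'
python3 - <<'E'
from h import *
to((.473,.167,.026),(.02,.9997))
g=get_image('side');save(cv2.resize(g['pixels'][130:230,160:300],None,fx=5,fy=5),'s6.png')
E
```

```text
time_s: 8.82
ee_pos: [0.4737, 0.1663, 0.0642]
tool_rot: [-0.007, -0.707, 0.707, 0.009]
force: [-0.3, 0.1, 0.9]
opening: 0.849
tool axes cols [[-1.0, -0.003, -0.022], [0.022, -0.001, -1.0], [0.003, -1.0, 0.001]]
shift [ 0.0007  0.0382 -0.0008] yaw -0.0024511628996020107 q7 -1.2014519425574326
```

View pics/s6.png

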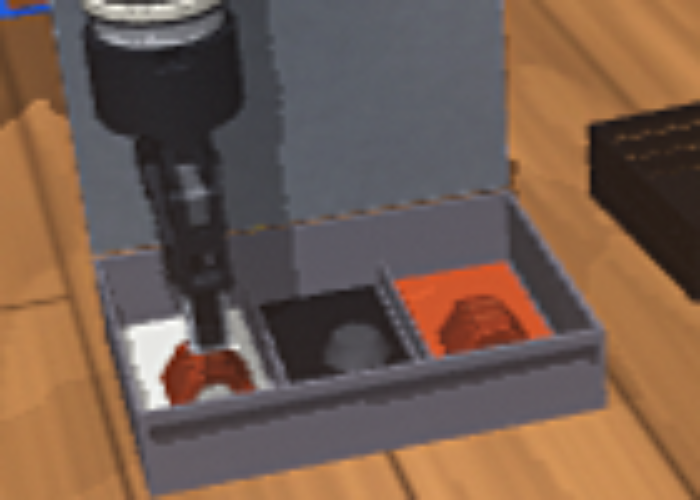

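The finger at (207,345) lines up with the sherd's crown at (207,365). I'll go down and then close.

```bash
python3 -m pendant '[[0.15,[0,0.012,0],0],[0.15,[0,0.024,0],0],[0.15,[0,0.034,0],0],[0.15,[0,0.038,0],0],[0.15,[0,0.038,0],0]]'; python3 -m pendant '[[0.35,[0,0,0],0],[0.45,[0,0,0],0],[0.7,[0,0,0],0],[0.7,[0,0,0],0],[0.7,[0,0,0],0],[0.7,[0,0,0],0]]'
```

```text
time_s: 9.5
ee_pos: [0.4742, 0.1664, 0.027]
tool_rot: [-0.008, -0.707, 0.707, 0.008]
force: [-0.6, 0.3, -0.0]
opening: 0.851
time_s: 10.25
ee_pos: [0.4746, 0.1667, 0.0278]
tool_rot: [0.008, 0.707, -0.707, -0.008]
force: [-1.5, 0.0, 6.0]
opening: 0.475
```

The opening is about 40 mm, which fits the 42 mm sherd. I'll lift straight up.

```bash
python3 -m pendant '[[0.7,[0,-0.01,0],0],[0.7,[0,-0.03,0],0],[0.7,[0,-0.06,0],0],[0.7,[0,-0.10,0],0],[0.7,[0,-0.14,0],0],[0.7,[0,-0.14,0],0],[0.7,[0,-0.14,0],0]]'
python3 - <<'E'
from h import *
to((.636,-.181,.167),(0,1))
g=get_image('side');save(cv2.resize(g['pixels'][60:230,130:330],None,fx=4,fy=4,interpolation=2)[:600],'s7.png')
g=get_image('top');save(cv2.resize(g['pixels'][170:300,170:400],None,fx=3,fy=3),'t7.png')
E
```

```text
time_s: 11.12
ee_pos: [0.4736, 0.1669, 0.1671]
tool_rot: [0.008, 0.707, -0.707, -0.008]
force: [-1.0, 0.3, -1.2]
opening: 0.481
tool axes cols [[-1.0, -0.001, -0.023], [0.023, 0.0, -1.0], [0.001, -1.0, -0.0]]
shift [-1.702e-01 -1.000e-04  3.441e-01] yaw -0.022561142079059238 q7 -1.3692672603859881
```

View pics/s7.png

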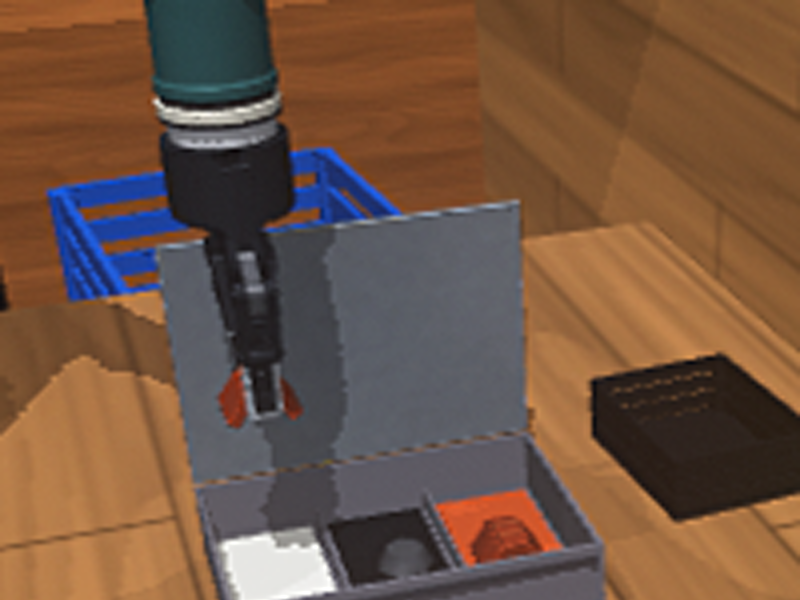

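View pics/t7.png

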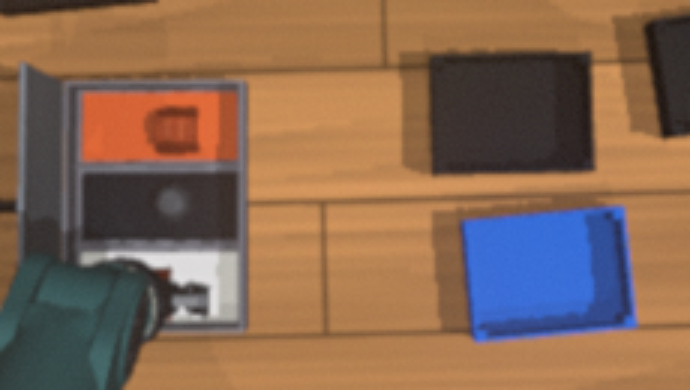

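The sherd is held by the fingers at side-crop (262,395) and the white pad is empty. I'll carry it to the near black crate.

```bash
python3 -m pendant '[[0.7,[-0.01,0,0.02],0],[0.7,[-0.03,0,0.06],0],[0.7,[-0.05,0,0.10],0],[0.7,[-0.07,0,0.14],0],[0.7,[-0.09,0,0.18],0],[0.7,[-0.11,0,0.22],-0.01],[0.7,[-0.13,0,0.26],-0.02],[0.7,[-0.15,0,0.30],-0.023]]'; python3 -m pendant '[[0.7,[-0.014,0,0.03],0],[0.7,[-0.02,0,0.044],0],[0.7,[-0.02,0,0.044],0],[0.7,[-0.02,0,0.044],0]]';python3 - <<'E'
from h import *
to((.636,-.181,.060),(0,1))
g=get_image('side');save(cv2.resize(g['pixels'][150:330,200:400],None,fx=3,fy=3,interpolation=2)[:600],'s8.png')
E
```

```text
time_s: 12.22
ee_pos: [0.617, -0.138, 0.1656]
tool_rot: [-0.001, 0.707, -0.707, -0.001]
force: [1.3, 1.1, -0.4]
opening: 0.472
time_s: 12.72
ee_pos: [0.6367, -0.1786, 0.1665]
tool_rot: [-0.001, 0.708, -0.706, -0.0]
force: [0.3, 0.5, -1.2]
opening: 0.474
tool axes cols [[-1.0, -0.002, 0.001], [-0.001, 0.002, -1.0], [0.002, -1.0, -0.002]]
shift [0.0005 0.1065 0.0026] yaw 0.0013854563314317225 q7 -0.8362298588568515
```

View pics/s8.png

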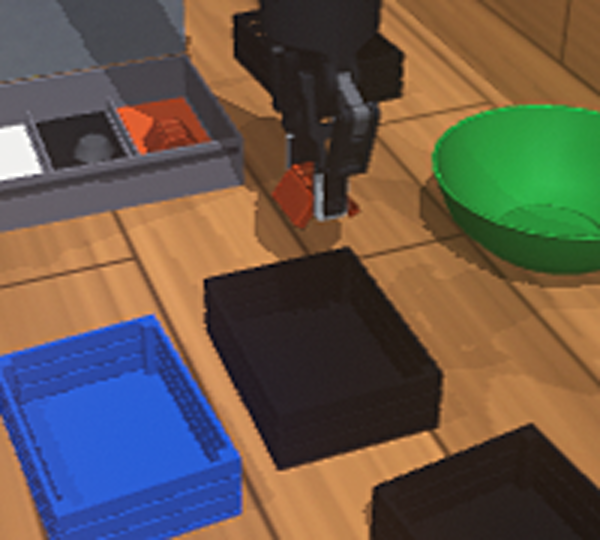

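The sherd is over the crate, with the crate directly below it in line with the view. I'll lower it slowly.

```bash
python3 -m pendant '[[0.7,[0,0.025,0.003],0],[0.7,[0,0.05,0.003],0],[0.7,[0,0.075,0.003],0],[0.7,[0,0.10,0.003],0],[0.7,[0,0.12,0.003],0],[0.7,[0,0.13,0.003],0],[0.7,[0,0.13,0.003],0],[0.7,[0,0.13,0.003],0]]'; python3 -m pendant '[[0.7,[0,0.004,0],0],[0.7,[0,0.008,0],0],[0.7,[0,0.011,0],0],[0.7,[0,0.011,0],0]]'
```

```text
time_s: 13.78
ee_pos: [0.638, -0.1842, 0.0382]
tool_rot: [-0.001, -0.707, 0.707, -0.0]
force: [0.1, -0.3, -0.2]
opening: 0.475
time_s: 14.28
ee_pos: [0.6372, -0.1837, 0.026]
tool_rot: [-0.0, 0.707, -0.707, -0.0]
force: [0.4, 0.6, -0.8]
opening: 0.475
```

```bash
python3 -m pendant '[[0.7,[0,0.001,0],0],[0.7,[0,0.002,0],0],[0.7,[0,0.002,0],0]]'; python3 -m pendant '[[0.45,[0,0,0],0],[0.4,[0,0,0],0],[0.35,[0,0,0],0],[0.3,[0,0,0],0],[0.25,[0,0,0],0],[0.2,[0,0,0],0],[0.2,[0,0,0],0]]'; python3 -m pendant '[[0.2,[0,-0.01,0],0],[0.2,[0,-0.03,0],0],[0.2,[0,-0.06,0],0],[0.2,[0,-0.11,0],0],[0.2,[0,-0.16,0],0],[0.2,[0,-0.2,0],0],[0.2,[0,-0.2,0],0]]'
python3 - <<'E'
from h import *
for n in('top','side'):
    g=get_image(n);save(g['pixels'],n+'9.png');np.savez(n+'9.npz',**g)
to((.5,-.35,.25))
E
```

```text
time_s: 14.65
ee_pos: [0.6375, -0.184, 0.025]
tool_rot: [0.0, 0.707, -0.707, 0.0]
force: [-1.6, 0.5, 4.2]
opening: 0.472
time_s: 15.52
ee_pos: [0.6374, -0.1838, 0.0243]
tool_rot: [-0.0, -0.707, 0.707, 0.0]
force: [-0.1, 0.8, -0.5]
opening: 0.798
time_s: 16.4
ee_pos: [0.6395, -0.1856, 0.2299]
tool_rot: [-0.003, -0.706, 0.708, -0.003]
force: [-0.4, 0.2, -0.0]
opening: 0.797
tool axes cols [[-1.0, 0.001, -0.0], [0.0, 0.0, -1.0], [-0.001, -1.0, -0.0]]
shift [ 0.1372 -0.0248  0.1663] yaw None q7 -0.8756073091847422
```

View pics/top9.png

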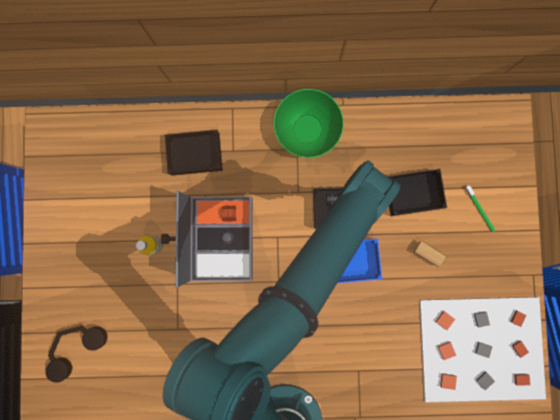

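View pics/side9.png

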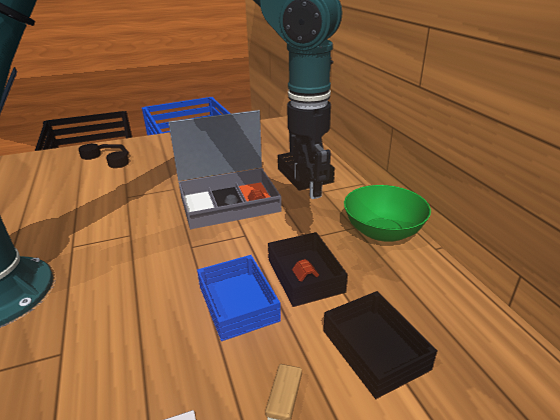

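The sherd rests in the near black crate at side pixel (305,270), and the lid is still upright. I'll run final numeric checks before handing in.

Run:
```python
from h import *
S=dict(np.load('side9.npz'));S4=dict(np.load('side4.npz'));T=dict(np.load('top9.npz'));T4=dict(np.load('top4.npz'));T0=dict(np.load('top0.npz'))
p=pts(S);h=cv2.cvtColor(S['pixels'],cv2.COLOR_RGB2HSV);red=((h[...,0]<15)|(h[...,0]>170))&(h[...,1]>120)
m=red&(p[...,0]>.585)&(p[...,0]<.69)&(p[...,1]>-.25)&(p[...,1]<-.11)&(p[...,2]>0)&(p[...,2]<.06);print('sherd in crate',m.sum(),p[m].mean(0).round(3),p[m][:,2].max().round(3))
l=(p[...,2]>.07)&(p[...,2]<.225)&(p[...,0]>.45)&(p[...,0]<.66)&(p[...,1]>.22)&(p[...,1]<.33);q=p[l];k=np.polyfit(q[:,2],q[:,1],1);print('lid angle',np.pi/2+np.arctan(k[0]),l.sum())
d=lambda A,B,b:np.abs(A['pixels'][b[1]:b[3],b[0]:b[2]].astype(int)-B['pixels'][b[1]:b[3],b[0]:b[2]]).mean().round(2)
print('diff terracotta/flint comps',d(T,T4,(205,200,250,250)),'brush',d(T,T0,(405,235,452,272)),'bottle',d(T,T0,(133,232,158,256)))
c=T['pixels'][190:285,130:260];save(cv2.resize(c,None,fx=5,fy=5),'fin.png')
```

```text
sherd in crate 356 [ 0.631 -0.188  0.022] 0.038
lid angle 1.5329135250569166 3772
diff terracotta/flint comps 4.2 brush 12.67 bottle 19.6
```

View pics/fin.png

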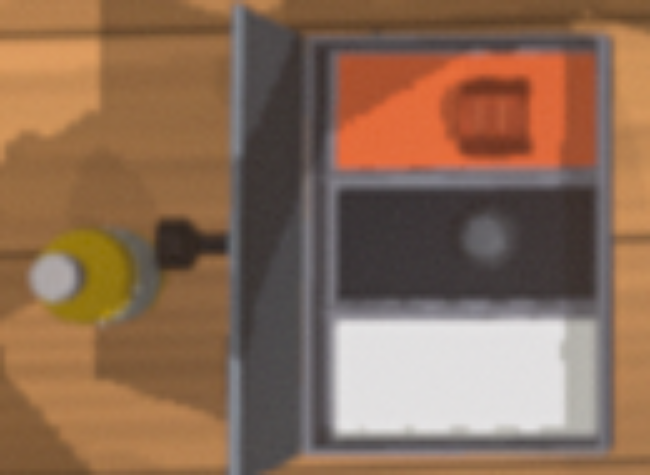

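Run:
```python
from h import *
print(arm.hand_in())
```

```text
the job is handed in; nothing more can be done
None
```

I opened the case lid by its knob and left it upright, at about 1.53 rad measured. I then took the terracotta sherd off the white pad and set it down in the black crate nearest the robot. The job was handed in at about 16.5 s of the 56 s allowed, and no verdict is reported.

**Sherd in the crate:** the last pictures show it at about (0.631, -0.188) m, against a crate centre of (0.636, -0.181) m. Its highest point was 38 mm above the bench, which fits it lying flat on the crate floor.

**Other pieces:** in the pictures the other sherd and the flint are still in place on their pads.

**Bottle and brush:** a raw picture comparison changed by about 13 grey levels at the brush and 20 at the bottle. I put this down to shadows of the arm and lid, because both sit at the same pixels as at the start. I did not measure their positions again. The arm never went near the brush, and the gripper was clear of everything at hand-in.

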